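# Rehang a sample-tube carrier on the locking fork

### The job

Take the tube carrier off the grey fork and hang it on the blue one without setting it down, keeping it level: gently rest its bar on the open front of the blue prongs while you still hold it, then slide it back along them under the roofs, past both orange keepers, until it is fully home against the stops and the keepers have sprung shut behind it. Let go; never force it against the fork and leave the other things on the bench alone.

Things in the scene. Friction and masses are not known exactly. Their poses are not given: they have to be found in the camera images.
- carrier: Cream tube carrier full of blue-capped tubes, about 0.35 to 0.65 kg. Block 76 (x) x 88 (y) x 46 mm, tubes up to 84 mm; a central stem rises to a grip tab. Origin: centre of the underside; x thin way of the tab, y along the hanger bar, z up. Made of one rigid piece, hanging at the start from the grey fork by its bar with its axes parallel to that stand's axes.
- hanger_bar (a point): Centre of the carrier's steel hanger bar, 115 mm above its underside: 8 mm diameter, 144 mm long along the carrier's y, fixed to the stem.
- grip_tab (a point): Grip point on the carrier's flat cream tab, 51 mm above the bar. The tab is 12 mm thick (carrier x), 30 mm wide (y) and spans -2 mm to +73 mm of height relative to the bar; its top is 22 mm above this point.
- loading_stand: Fixed stand with the grey fork, turned up to 0.3 rad from square. Origin on the bench right below the middle of its saddle; local -x is the open front. Post 22 x 30 mm, 227 mm high, at local x +108 mm. Two prongs at local y +-60 mm, 12 mm wide, tops 200 mm above the bench, front ends at x -18 mm; bar between lips (8 mm high). Block passes between prongs: raise bar over the lips, draw out to -x.
- locking_stand: Fixed stand with the blue fork, turned up to 0.3 rad from square. Origin on the bench, right below the bar's centre when fully home; local -x is the open front, z up. Post 22 x 30 mm, 247 mm high, at local x +108 mm. Two flat-topped prongs along x at local y +-60 mm, 12 mm wide, 10 mm thick; the carrier block passes between them, from the front or above. See mid_height for the rest.
- mid_height (a point): Fixed point 200 mm above the stand's origin, axes as the stand. The blue prong tops were clamped by hand from 20 mm below to 20 mm above it (not reported). Along local x: end lip 8 mm high at -56 to -50 mm; open top from -50 to -22 mm, to lower the bar in front of the keepers; then a roof, underside 16 mm and top 21 mm above the prong tops, and the stop's face at +4 mm.
- keeper_left (a joint): Orange spring flap in the mouth of the left (+y) slot, hanging from the roof at local x -20 mm, 14 mm long. 0 = shut (hanging down), rad, up to 1.3 when pushed inward (+x) by the bar; the two together take about 3 to 8 N to push in, and each springs shut behind the bar as the bar comes home (last few mm). It cannot swing outward.
- keeper_right (a joint): The same flap at the right (-y) slot.
- tube_rack: Bystander: cream rack of blue-capped tubes, 100 x 120 x 92 mm, loose on the bench. Origin under its centre.
- sanitiser: Bystander: white bottle, 60 mm diameter, 140 mm high, loose. Origin under its centre.
- tip_box: Bystander: blue box with clear lid, 85 x 120 x 70 mm, loose. Origin under its centre.
Mind the look-alikes: they are no part of the job. Leave any pink look-alike of the loading_stand alone.

How it is judged:
By the outcome, as a careful person would: the job done as asked, in the order asked, and still so for the second after the job is handed in, with the robot touching nothing.
It also fails if it takes over 67 s, if anything falls off the work surface, if the arm or the gripper's body presses on something with over 40 N, if the wrist force passes 120 N, or if a joint passes its speed limit or range.

### The arm

A 7-joint arm with a two-finger parallel gripper is mounted at the origin on the work surface. World frame = base frame: x ahead of the robot, y to its left, z up, the work surface at z = 0. Lengths are in m, angles in rad, forces in N, time in s.
With the tool pointing down it reaches from about 0.425 to 0.875 m from the base axis. Payload 8.4 kg.
Tool frame: the origin (TCP) lies midway between the tips of the shut fingers; the grasp point (between the pads) lies 19 mm behind it; x points along the fingers, y is the direction in which the jaws open and shut, and the axes are right-handed (so a half turn about x gives the same grasp; the last joint's range is limited). The gripper opens to 87 mm and grips with 3 to 60 N. Pads are 19 mm wide; open, the fingers measure 117 mm over their backs; the gripper's body (75 mm by 190 mm) begins 51 mm behind the grasp point.
Start: joints at [1.11, 0.333, 0.04, 1.465, -0.013, 1.343, -0.059], TCP at [0.23, -0.608, 0.194] pointing down, gripper open.
Joint ranges: [-2.58, 2.58], [-0.38, 2.09], [-1.3, 1.39], [0.25, 2.4], [-1.5, 4.64], [0.08, 2.09], [-2.65, 2.65]. Speed limits (rad/s): [2.22, 2.22, 2.79, 2.79, 3.14, 3.14, 3.14].

### API

Orientations are given as a unit quaternion [w, x, y, z].
In Python, from workcell import monitor, capture, get_calibration, manip, spotter gives the robot as it stands.
- The arm moves only by the tool jog_arm, never from a script. Its argument "rows" is text: rows parted by semicolons, each of 7 numbers parted by spaces: the turn, a rotation vector about the world's x, y, z in rad, then the shift along the world's x, y, z in mm, then the finger opening in mm, from 0 to 87. In form: ax ay az tx ty tz fingers; .... A call has 1 to 8 rows; each row shifts and turns the pose as measured when the row begins; what a row does not reach is not made up. A row lasts 1/10 s, in which the tool goes at most 50 mm and 8.59 degrees, less where a joint would pass 70% of its speed; a pose out of reach is approached as far as the arm can. A call is refused whole if a number of a shift passes 50 or a number of a turn 0.15, either way. A call with a gripper value outside its range is refused whole. The fingers move at their own pace and stop on an object; "squeeze" is the grip in N (left out, the last holds). Time passes only in rows, so rows that do not move let the fingers close. It gives the time, the measured TCP pose, the force and the opening at its end, in the units of the state.
- monitor.get_obs(): the state, without advancing time (a new reading comes with each control period).
- capture(name): name is "scene" or "top" or "wrist"; returns the picture (420x560x3 uint8, blue, green, red); there is no depth.
- get_calibration(name): a dict with "fov_y" (degrees; the focal length in pixels is half the picture's height over the tangent of half this angle, whatever the lens; pixels are square), "cx", "cy" (the principal point, pixels), "origin" and "attitude" of the camera in the world; the wrist camera has in their place "hand_eye" (4x4, takes a point from camera to tool coordinates, whose origin is the TCP and whose axes are the tool frame's). Camera axes: x right, y down, z forward; pixel columns grow to the right and rows downward; lengths in m; the calibration is good to about 2 mm. A picture is of the moment at which its call begins: read the wrist's pose just before it. get_calibration takes no time and is no camera call.
- manip.close_job(): hands the job in, once; it reports no verdict.
Trained networks look in the newest picture that a camera, given by its name, has taken for a name from the list of things; names that differ only in an ending like _2 or _b are one class to them, and where a whole thing is asked for, a point or a joint stands for the part that bears it (a point fixed in the world has none). Each returns a list of dicts, best first, with "score" (0 to 1); they miss things now and then, are a little off and sometimes report something else, mostly with a low value. They report only what shows in the picture. A call takes as long as a camera call. They do not tell look-alikes from the thing itself.
- spotter.find_in(camera, name): "point" ([x, y, z] in m, in the coordinates of the camera as it stood for that picture, good to about 4 mm: the middle of the surface that is visible of it).
The state is a dict: "clock": time; "joint_pos": joint angles; "joint_vel": joint speeds; "effort": joint torques, N m; "position": TCP position; "ee_rot": TCP orientation; "wrist_force": force on the tool from outside, world axes, zero at the start; "moment": the same for the moment, N m; "finger_gap": finger opening in m.
Only numpy, scipy, OpenCV 4.12 (cv2) and the standard library are available. Lean on these libraries where they do the work, as an engineer would, in place of code of your own. Each camera call takes 0.05 s, during which the arm holds its last target. There are 200 camera calls.

## Working session

There is one attempt and no reset: what is moved stays moved. The work goes in short steps, Python scripts to look and compute and a tool call to move; the robot and the scene stay as the last step left them, time stands still between calls to the robot, and variables do not carry over. Pictures are saved under pics/ and viewed, about 8 in all and at most 12, crops included, and the job is handed in when it is done.

Besides the shell and the picture viewer there is one more tool, called after "Call:" as name(argument=value, ...) on one line, values as JSON. jog_arm: Moves the arm, as the interface text tells. Its arguments: {"type":"object","properties":{"rows":{"type":"string"},"squeeze":{"type":"number"}},"required":["rows"]}

```bash
ls; mkdir -p pics
cat > h.py <<'E'
import numpy as np, cv2
from scipy.spatial.transform import Rotation as R
from workcell import monitor, capture, get_calibration, manip, spotter
def rot(a):
    a=np.array(a,float)
    return a if a.shape==(3,3) else R.from_quat(a,scalar_first=True).as_matrix()
def campose(n,obs=None):
    c=get_calibration(n)
    f=210/np.tan(np.radians(c['fov_y'])/2)
    if 'hand_eye' in c:
        H=np.array(c['hand_eye']); Rt=rot(obs['ee_rot']); 
        return f,c['cx'],c['cy'],Rt@H[:3,:3],np.array(obs['position'])+Rt@H[:3,3]
    return f,c['cx'],c['cy'],rot(c['attitude']),np.array(c['origin'])
def onplane(P,u,v,z):
    f,cx,cy,Rc,o=P; d=Rc@np.array([(u-cx)/f,(v-cy)/f,1]); return o+d*(z-o[2])/d[2]
def proj(P,p):
    f,cx,cy,Rc,o=P; q=Rc.T@(np.array(p)-o); return np.array([cx+f*q[0]/q[2],cy+f*q[1]/q[2]])
E
python3 - <<'E'
from h import *
o=monitor.get_obs(); print(o)
ims=[]
for n in ['scene','top']:
    print(n,get_calibration(n)); im=capture(n); cv2.imwrite(f'pics/{n}0.png',im); P=campose(n)
    for t in ['carrier','grip_tab','hanger_bar','loading_stand','locking_stand','keeper_left','keeper_right','tube_rack','sanitiser','tip_box']:
        for r in spotter.find_in(n,t)[:3]:
            w=P[3]@np.array(r['point'])+P[4]; print(n,t,round(r['score'],2),w.round(3),proj(P,w).round())
print(get_calibration('wrist'))
E
```

```text
pics
{'clock': 0.0, 'joint_pos': array([ 1.10980998,  0.33390233,  0.0398854 ,  1.46627717, -0.01338936,
        1.34332856, -0.05851048]), 'joint_vel': array([ 0.00149149,  0.00071643, -0.0004206 , -0.00022415,  0.00036619,
       -0.00050754,  0.00040616]), 'effort': array([-5.90248274e-04, -6.56365657e+01,  1.33475259e+00, -4.03806138e+01,
       -5.98094403e-02,  4.47696797e-02,  1.28095180e-04]), 'position': array([ 0.22983487, -0.60744344,  0.19346215]), 'ee_rot': array([-0.12663765, -0.69542299, -0.12776567,  0.69571956]), 'wrist_force': array([ 0.89676904, -0.50977118,  0.25274154]), 'moment': array([-0.00625965, -0.02832136, -0.06084924]), 'finger_gap': 0.08684052315206668}
scene {'fov_y': 45.51490162616493, 'cx': 280.8031115978829, 'cy': 205.06102001554396, 'origin': array([ 1.53843977, -0.04200206,  1.0985469 ]), 'attitude': array([-0.30026351,  0.65830048,  0.62905917, -0.28419511])}
scene carrier 0.9 [ 0.559 -0.169  0.173] [215. 226.]
scene grip_tab 0.61 [ 0.564 -0.168  0.172] [215. 228.]
scene hanger_bar 0.82 [ 0.559 -0.171  0.171] [214. 227.]
scene loading_stand 0.95 [
[... 1026 characters left out ...]
]
top locking_stand 0.76 [0.648 0.159 0.012] [233. 159.]
top tube_rack 0.81 [ 0.378 -0.054  0.053] [300. 242.]
top sanitiser 0.92 [ 0.554 -0.432  0.092] [427. 182.]
top tip_box 0.63 [0.587 0.425 0.067] [144. 175.]
top tip_box 0.25 [ 0.55  -0.158  0.173] [338. 179.]
{'fov_y': 63.358405357562276, 'cx': 283.0723085988921, 'cy': 206.29659109717815, 'hand_eye': array([[-2.10939663e-04, -2.81084985e-01,  9.59682857e-01,
        -1.90770877e-01],
       [ 9.99999261e-01,  1.08947918e-03,  5.38902766e-04,
        -8.52556795e-04],
       [-1.19703197e-03,  9.59682262e-01,  2.81084547e-01,
        -7.75006277e-02],
       [ 0.00000000e+00,  0.00000000e+00,  0.00000000e+00,
         1.00000000e+00]])}
```

Run:
```python
import cv2
a=cv2.imread('pics/scene0.png');b=cv2.imread('pics/top0.png')
cv2.imwrite('pics/s1.png',cv2.resize(a[100:400,80:480],(800,600),interpolation=3))
cv2.imwrite('pics/t1.png',cv2.resize(b[70:310,130:450],(800,600),interpolation=3))
```

```text
(no output)
```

View pics/s1.png

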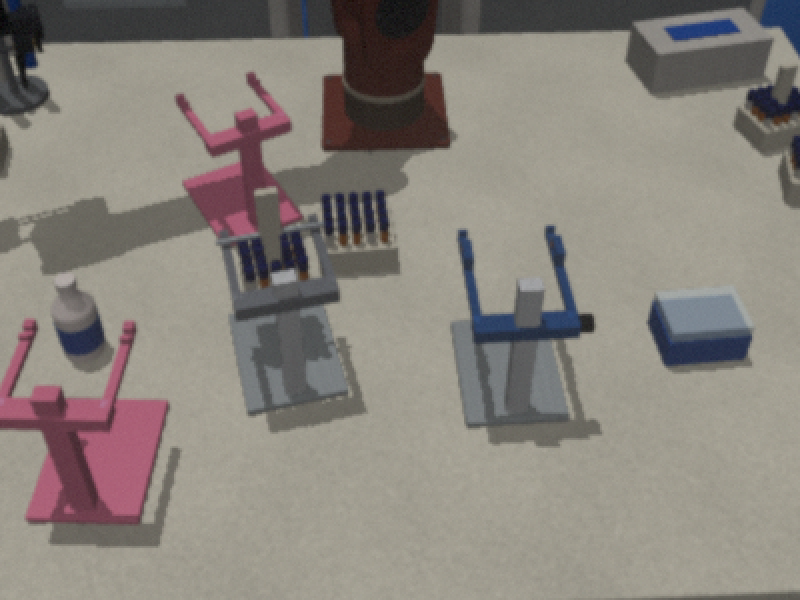

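View pics/t1.png

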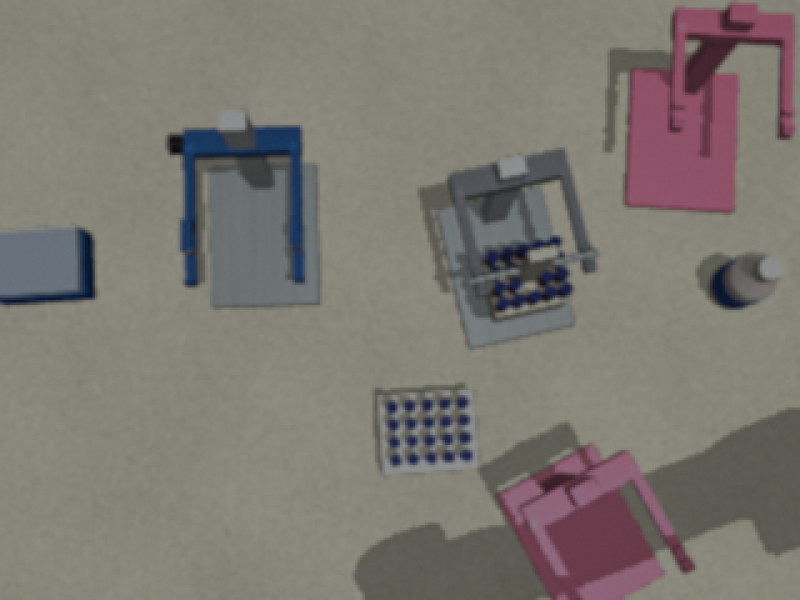

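```bash
cat > e.py <<'E'
from h import *
T=campose('top');S=campose('scene')
t=lambda x,y:(130+x*.4,70+y*.4)
s=lambda x,y:(80+x*.5,100+y*.5)
a=onplane(T,*t(443,282),.204);b=onplane(T,*t(597,255),.204);p=onplane(T,*t(512,165),.227)
print('bar',a,b,np.linalg.norm(a-b),'mid',(a+b)/2)
d=a-b;print('yaw bar',np.arctan2(-d[0],d[1]))
m=(a+b)/2;q=p-m;print('post',p,np.hypot(*q[:2]),np.arctan2(q[1],q[0]))
print('tab',onplane(T,*t(543,256),.277))
def tri(pt,ps):
    A=[];B=[]
    for P,(u,v) in((T,pt),(S,ps)):
        f,cx,cy,Rc,o=P;d=Rc@np.array([(u-cx)/f,(v-cy)/f,1]);d/=np.linalg.norm(d);M=np.eye(3)-np.outer(d,d);A.append(M);B.append(M@o)
    x=np.linalg.lstsq(np.vstack(A),np.hstack(B),rcond=None)[0]
    return x,proj(T,x)-pt
L,e=tri(t(191,284),s(551,229));Rr,e2=tri(t(299,281),s(463,233));print('tips',L,e,Rr,e2,np.linalg.norm(L-Rr))
d=L-Rr;print('yaw',np.arctan2(-d[0],d[1]))
p=onplane(T,*t(233,120),.247);m=(L+Rr)/2;q=p-m;print('post',p,np.hypot(*q[:2]),'exp .164',np.arctan2(q[1],q[0]))
print('tritab',tri(t(543,256),s(267,191)))
print('tripost',tri(t(233,120),s(530,286)))
E
python3 e.py
```

```text
bar [ 0.53536793 -0.0691654   0.204     ] [ 0.56415828 -0.2359937   0.204     ] 0.16929432374112185 mid [ 0.54976311 -0.15257955  0.204     ]
yaw bar 0.1708914852027898
post [ 0.65756565 -0.14279962  0.227     ] 0.10824525905877166 0.09047310954095009
tab [ 0.54878026 -0.16642334  0.277     ]
tips [0.53851838 0.21051146 0.1811918 ] [-0.66205617 -0.05239168] [0.54122847 0.09031332 0.1812495 ] [-0.48668297 -0.02351018] 0.12022870445350105
yaw 0.022543029492063982
post [0.70196659 0.15299869 0.247     ] 0.1621137978683051 exp .164 0.015954277538404005
tritab (array([ 0.54969021, -0.16611678,  0.27230283]), array([-0.40657628,  0.01265648]))
tripost (array([0.70387353, 0.15412044, 0.24156771]), array([-0.0702277 , -0.00673864]))
```

```bash
cat >> h.py <<'E'
def plan(xyz,yaw,flip=0,obs=None):
    """rotvec + mm shift to reach TCP xyz with tool x down, tool y along stand x(yaw) (or opposite)"""
    o=obs or monitor.get_obs(); Rt=rot(o['ee_rot'])
    y=np.array([np.cos(yaw),np.sin(yaw),0])*(-1 if flip else 1); x=np.array([0,0,-1.]); G=np.c_[x,y,np.cross(x,y)]
    rv=R.from_matrix(G@Rt.T).as_rotvec(); print('rv',rv.round(4),'shift',((np.array(xyz)-o['position'])*1e3).round(1),'F',o['wrist_force'].round(2),'t',round(o['clock'],2),'gap',round(o['finger_gap'],4))
E
python3 - <<'E'
from h import *
o=monitor.get_obs(); print(rot(o['ee_rot']).round(3))
plan([.549,-.166,.40],.19,0); plan([.549,-.166,.40],.19,1)
E
```

```text
[[-0.     0.354 -0.935]
 [ 0.    -0.935 -0.354]
 [-1.    -0.     0.   ]]
rv [-0.000e+00 -1.000e-04  1.399e+00] shift [319.  441.9 205.7] F [0.02 0.39 0.18] t 1.1 gap 0.0869
rv [-1.0000e-04  0.0000e+00 -1.7426e+00] shift [319.  441.9 205.7] F [0.02 0.39 0.18] t 1.1 gap 0.0869
```

Call:
jog_arm(rows="0 0 0.1 0 0 50 87;0 0 0.14 0 0 50 87;0 0 0.14 10 20 50 87;0 0 0.14 30 35 40 87;0 0 0.14 35 45 20 87;0 0 0.14 35 45 0 87;0 0 0.14 35 45 0 87;0 0 0.14 35 45 0 87")

```text
clock: 1.9
position: [0.3814, -0.4008, 0.3935]
ee_rot: [-0.474, -0.521, -0.472, 0.529]
wrist_force: [0.5, 0.8, 0.6]
finger_gap: 0.0872
```

Call:
jog_arm(rows="0 0 0.14 35 45 0 87;0 0 0.14 35 45 0 87;0 0 0.1 35 45 0 87;0 0 0 35 45 0 87;0 0 0 20 30 0 87;0 0 0 0 0 0 87")

```text
clock: 2.5
position: [0.527, -0.2031, 0.395]
ee_rot: [0.574, 0.415, 0.568, -0.42]
wrist_force: [0.2, -0.2, 0.3]
finger_gap: 0.0868
```

Run:
```python
from h import *
plan([.549,-.166,.40],.19,0)
```

```text
rv [ 0.0111  0.0014 -0.1182] shift [22.  37.1  5. ] F [ 0.16 -0.19  0.34] t 2.5 gap 0.0868
```

Call:
jog_arm(rows="0.011 0 -0.118 22 37 5 87;0 0 0 0 0 0 87;0 0 0 0 0 0 87")

```text
clock: 2.8
position: [0.5497, -0.165, 0.4001]
ee_rot: [0.545, 0.451, 0.544, -0.451]
wrist_force: [-0.6, -0.6, -0.4]
finger_gap: 0.0868
```

Run:
```python
from h import *
o=monitor.get_obs(); im=capture('wrist'); P=campose('wrist',o); cv2.imwrite('pics/w1.png',im)
cv2.imwrite('pics/w1b.png',cv2.resize(im,(800,600),interpolation=3))
plan([.549,-.166,.40],.19,0)
for t in ['carrier','grip_tab','hanger_bar','loading_stand']:
    for r in spotter.find_in('wrist',t)[:3]:
        w=P[3]@np.array(r['point'])+P[4]; print(t,round(r['score'],2),w.round(3),proj(P,w).round())
import pickle; pickle.dump(o,open('w1.pkl','wb'))
```

```text
rv [-0.0005  0.0015  0.0024] shift [-0.8 -2.  -0.1] F [-0.41  0.19 -0.62] t 2.85 gap 0.087
carrier 0.71 [ 0.548 -0.158  0.168] [282. 166.]
grip_tab 0.73 [ 0.55  -0.156  0.175] [284. 165.]
hanger_bar 0.64 [ 0.548 -0.158  0.17 ] [282. 166.]
loading_stand 0.94 [ 0.708 -0.349  0.01 ] [347. 267.]
loading_stand 0.77 [ 0.305 -0.212  0.168] [ 84. 172.]
loading_stand 0.76 [ 0.642 -0.14   0.199] [364. 170.]
```

View pics/w1b.png

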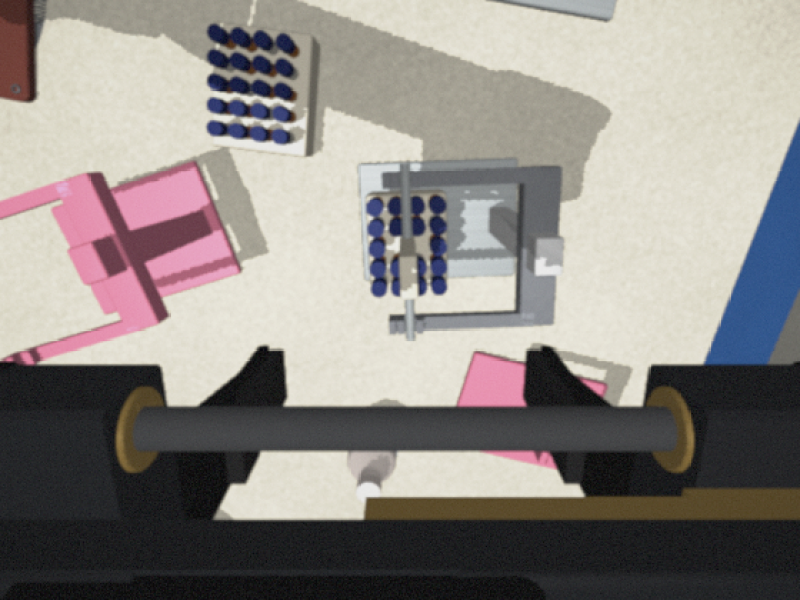

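```bash
python3 - <<'E'
from h import *
import pickle
P=campose('wrist',pickle.load(open('w1.pkl','rb'))); k=.7
f=lambda x,y,z:onplane(P,x*k,y*k,z)
a=f(404,165,.204);b=f(410,338,.204);d=a-b
print('bar',a,b,np.linalg.norm(d),(a+b)/2,np.arctan2(-d[0],d[1]))
print('tabtop',f(408,257,.277),f(408,276,.277),f(408,296,.277))
p=f(548,242,.227);q=p-(a+b)/2;print('post',p,np.hypot(*q[:2]),np.arctan2(q[1],q[0]))
p2=f(535,168,.2)-f(390,180,.2);print('prongL dir',np.arctan2(p2[1],p2[0]))
p2=f(552,320,.2)-f(391,325,.2);print('prongR dir',np.arctan2(p2[1],p2[0]))
E
python3 - <<'E'
import cv2
im=cv2.imread('pics/w1.png')[100:260,240:410]
cv2.imwrite('pics/w1c.png',cv2.resize(im,None,fx=3.7,fy=3.7,interpolation=2))
E
```

```text
bar [ 0.53721574 -0.09767923  0.204     ] [ 0.56882479 -0.23666121  0.204     ] 0.14253112593294945 [ 0.55302027 -0.16717022  0.204     ] 0.22362871518100194
tabtop [ 0.55026819 -0.152824    0.277     ] [ 0.55270289 -0.16547773  0.277     ] [ 0.55532638 -0.17911265  0.277     ]
post [ 0.65459978 -0.13205913  0.227     ] 0.10747644499755628 0.3327954630878931
prongL dir 0.2683132337121821
prongR dir 0.2201647385819486
```

View pics/w1c.png

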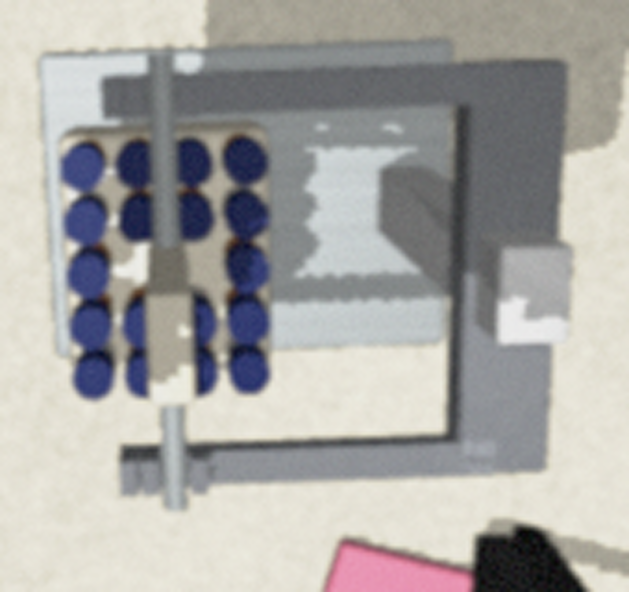

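Run:
```python
from h import *
import pickle
P=campose('wrist',pickle.load(open('w1.pkl','rb')))
f=lambda x,y,z:onplane(P,240+x/3.7,100+y/3.7,z)
for n,a,b in [('Lin',(105,117),(455,105)),('Lout',(105,78),(565,61)),('Rin',(213,448),(455,438)),('Rout',(210,487),(545,469)),('beam in',(452,438),(466,105)),('beam out',(546,468),(566,62))]:
    d=f(*b,.2)-f(*a,.2); print(n,f(*a,.2)[:2].round(4),f(*b,.2)[:2].round(4),np.arctan2(d[1],d[0])-(np.pi/2 if 'beam' in n else 0))
a=f(160,57,.204);b=f(175,508,.204);d=a-b;print(np.linalg.norm(d),(a+b)/2,np.arctan2(-d[0],d[1]))
```

```text
Lin [ 0.5246 -0.118 ] [ 0.6282 -0.0947] 0.22138306149304204
Lout [ 0.5226 -0.1067] [ 0.6575 -0.076 ] 0.22374973916216656
Rin [ 0.5779 -0.216 ] [ 0.6551 -0.1979] 0.23087646753475466
Rout [ 0.5797 -0.2296] [ 0.6869 -0.2028] 0.24441488342231968
beam in [ 0.6541 -0.1981] [ 0.6315 -0.0941] 0.2137950538875517
beam out [ 0.6872 -0.2024] [ 0.6578 -0.0762] 0.2283787480595305
0.1435360293956732 [ 0.55351432 -0.16748798  0.204     ] 0.22252908321411788
```

Call:
jog_arm(rows="0 0.001 0.034 3.5 -2 -20 87;0 0 0 0 0 -40 87;0 0 0 0 0 -30 87;0 0 0 0 0 0 87;0 0 0 0 0 0 87")

```text
clock: 3.55
position: [0.5515, -0.1712, 0.3098]
ee_rot: [0.553, 0.443, 0.55, -0.443]
wrist_force: [-0.7, 0.0, 0.2]
finger_gap: 0.0871
```

Run:
```python
from h import *
o=monitor.get_obs(); im=capture('wrist'); cv2.imwrite('pics/w2.png',im)
plan([.553,-.167,.236],.223,0)
P=campose('wrist',o)
for n,p in [('tabtop',(.553,-.167,.277)),('barL',(.553-.072*np.sin(.223),-.167+.072*np.cos(.223),.204)),('barR',(.553+.072*np.sin(.223),-.167-.072*np.cos(.223),.204))]:
    q=proj(P,p); print(n,q); cv2.drawMarker(im,tuple(int(v) for v in q),(0,0,255),0,10,1)
cv2.imwrite('pics/w2b.png',cv2.resize(im,(800,600),interpolation=3))
```

```text
rv [0.0023 0.0035 0.0067] shift [  1.4   4.3 -73.8] F [-0.58  0.41 -0.  ] t 3.6 gap 0.0873
tabtop [285.97122473 218.31720417]
barL [284.65561062 108.9549253 ]
barR [285.26900212 265.30773837]
```

View pics/w2b.png

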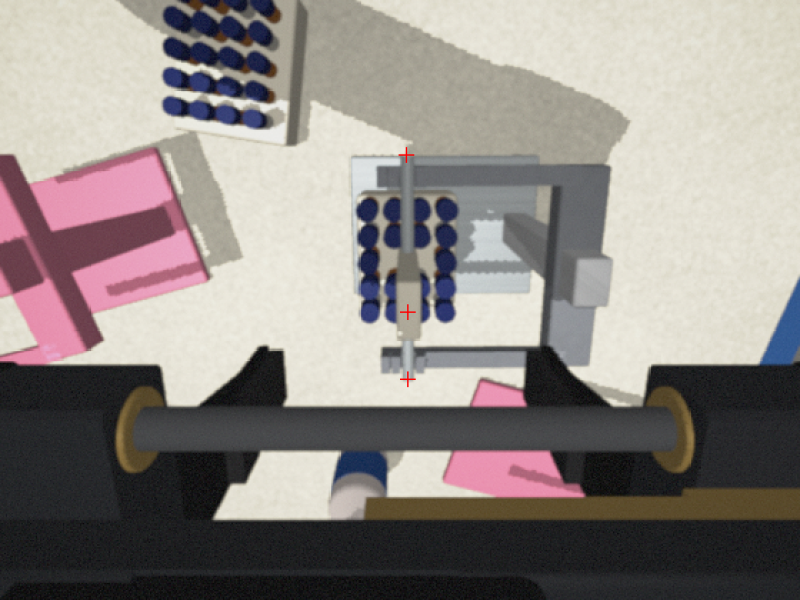

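Call:
jog_arm(rows="0.0023 0.0035 0.0067 1.4 4.3 0 87;0 0 0 0 0 -35 87;0 0 0 0 0 -25 87;0 0 0 0 0 0 87;0 0 0 0 0 0 87", squeeze=45)

```text
clock: 4.1
position: [0.5573, -0.1665, 0.2573]
ee_rot: [0.557, 0.443, 0.549, -0.439]
wrist_force: [-0.1, 0.2, 1.0]
finger_gap: 0.087
```

```bash
python3 -c "
from h import *
plan([.553,-.167,.236],.223,0)"
```

```text
rv [ 0.0026  0.011  -0.0017] shift [ -4.3  -0.5 -21.3] F [-0.12  0.18  0.97] t 4.1 gap 0.087
```

Call:
jog_arm(rows="0.0026 0.011 -0.0017 -4.3 -0.5 -8 87;0 0 0 0 0 -7 87;0 0 0 0 0 -5 87;0 0 0 0 0 0 87;0 0 0 0 0 0 87")

```text
clock: 4.6
position: [0.5547, -0.1671, 0.2403]
ee_rot: [0.554, 0.442, 0.551, -0.441]
wrist_force: [-0.5, 0.2, 0.3]
finger_gap: 0.0869
```

```bash
python3 -c "
from h import *
plan([.553,-.167,.236],.223,0)"
```

```text
rv [ 0.0013  0.0044 -0.0001] shift [-1.7  0.1 -4.3] F [-0.45  0.17  0.35] t 4.6 gap 0.0869
```

Call:
jog_arm(rows="0.0013 0.0044 0 -1.7 0.1 -4.5 87;0 0 0 0 0 0 87;0 0 0 0 0 0 30;0 0 0 0 0 0 20;0 0 0 0 0 0 20;0 0 0 0 0 0 15", squeeze=15)

```text
clock: 5.2
position: [0.553, -0.1671, 0.236]
ee_rot: [0.553, 0.441, 0.552, -0.441]
wrist_force: [-0.4, 0.7, -0.5]
finger_gap: 0.063
```

```bash
python3 -c "
from h import *
plan([.553,-.167,.236],.223,0)"
```

```text
rv [0.0001 0.0003 0.0001] shift [-0.   0.1  0. ] F [-0.45  0.74 -0.47] t 5.2 gap 0.063
```

Pose exact. Continue closing (fingers are slow).

Call:
jog_arm(rows="0 0 0 0 0 0 15;0 0 0 0 0 0 15;0 0 0 0 0 0 14;0 0 0 0 0 0 14;0 0 0 0 0 0 5;0 0 0 0 0 0 5;0 0 0 0 0 0 5;0 0 0 0 0 0 5", squeeze=15)

```text
clock: 6.0
position: [0.553, -0.1672, 0.2362]
ee_rot: [0.553, 0.441, 0.552, -0.441]
wrist_force: [-0.1, -0.4, 0.8]
finger_gap: 0.0116
```

Call:
jog_arm(rows="0 0 0 0 0 0 0;0 0 0 0 0 0 0;0 0 0 0 0 0 0;0 0 0 0 0 0 0", squeeze=15)

```text
clock: 6.4
position: [0.5529, -0.1671, 0.2362]
ee_rot: [0.553, 0.441, 0.552, -0.441]
wrist_force: [-0.3, -0.8, -0.1]
finger_gap: 0.0118
```

Gripped the 12 mm tab with no side force. Tighten and raise over the lips.

Call:
jog_arm(rows="0 0 0 0 0 0 0;0 0 0 0 0 0 0;0 0 0 0 0 4 0;0 0 0 0 0 6 0;0 0 0 0 0 8 0;0 0 0 0 0 8 0;0 0 0 0 0 0 0;0 0 0 0 0 0 0", squeeze=50)

```text
clock: 7.2
position: [0.552, -0.1669, 0.263]
ee_rot: [0.552, 0.441, 0.553, -0.442]
wrist_force: [-0.5, 0.1, -3.6]
finger_gap: 0.0116
```

```bash
python3 -c "
from h import *
plan([.553,-.167,.256],.223,0)
print(monitor.get_obs()['moment'])"
```

```text
rv [-0.0009 -0.0027 -0.0001] shift [ 1.  -0.1 -7. ] F [-0.53  0.09 -3.59] t 7.2 gap 0.0116
[ 0.0369354  -0.15079553 -0.04100347]
```

Call:
jog_arm(rows="-0.001 -0.003 0 -12 -2.5 0 0;0 0 0 -15 -3.3 0 0;0 0 0 -15 -3.3 5 0;0 0 0 -15 -3.3 15 0;0 0 0 -10 -3.3 20 0;0 0 0 -5 -2 25 0;0 0 0 0 0 20 0;0 0 0 0 0 0 0")

```text
clock: 8.0
position: [0.4697, -0.1854, 0.3478]
ee_rot: [0.551, 0.441, 0.554, -0.443]
wrist_force: [1.4, 0.2, -4.1]
finger_gap: 0.0114
```

```bash
python3 -c "
from h import *
plan([.48,-.18,.37],.223,0)"
```

```text
rv [-0.0006 -0.0048  0.0013] shift [10.3  5.4 22.2] F [ 1.39  0.18 -4.14] t 8.0 gap 0.0114
```

Call:
jog_arm(rows="0 -0.005 0 0 0 20 0;0 0 0 0 5 20 0;0 0 -0.03 5 15 5 0;0 0 -0.04 12 25 0 0;0 0 -0.04 17 30 0 0;0 0 -0.04 20 30 0 0;0 0 -0.04 18 28 0 0;0 0 -0.01 16 20 0 0")

```text
clock: 8.8
position: [0.553, -0.032, 0.3847]
ee_rot: [0.498, 0.497, 0.503, -0.501]
wrist_force: [0.3, -0.7, -4.8]
finger_gap: 0.0114
```

```bash
python3 -c "
from h import *
plan([.57,-.02,.39],.02,0)"
```

```text
rv [-0.0005 -0.0087  0.0167] shift [17.  12.   5.3] F [ 0.26 -0.69 -4.76] t 8.8 gap 0.0114
```

Call:
jog_arm(rows="0 -0.009 0.017 17 8 5 0;0 0 0 0 0 0 0;0 0 0 0 0 0 0;0 0 0 0 0 0 0")

```text
clock: 9.2
position: [0.5697, -0.0193, 0.3836]
ee_rot: [0.505, 0.492, 0.509, -0.494]
wrist_force: [-0.6, -0.9, -4.8]
finger_gap: 0.0112
```

Run:
```python
from h import *
import pickle
o=monitor.get_obs(); im=capture('wrist'); cv2.imwrite('pics/w3.png',im); pickle.dump(o,open('w3.pkl','wb'))
plan([.57,-.02,.39],.02,0)
P=campose('wrist',o)
for t in ['locking_stand','keeper_left','keeper_right','carrier']:
    for r in spotter.find_in('wrist',t)[:2]:
        w=P[3]@np.array(r['point'])+P[4]; print(t,round(r['score'],2),w.round(3),proj(P,w).round())
cv2.imwrite('pics/w3b.png',cv2.resize(im,(800,600),interpolation=3))
```

```text
rv [-0.0027 -0.0065 -0.0072] shift [ 0.4 -0.4  6.4] F [ 0.83  0.63 -4.2 ] t 9.25 gap 0.0112
locking_stand 0.62 [0.659 0.144 0.014] [347.  50.]
keeper_left 0.57 [0.654 0.141 0.013] [343.  52.]
carrier 0.15 [0.66  0.142 0.013] [347.  52.]
```

View pics/w3b.png

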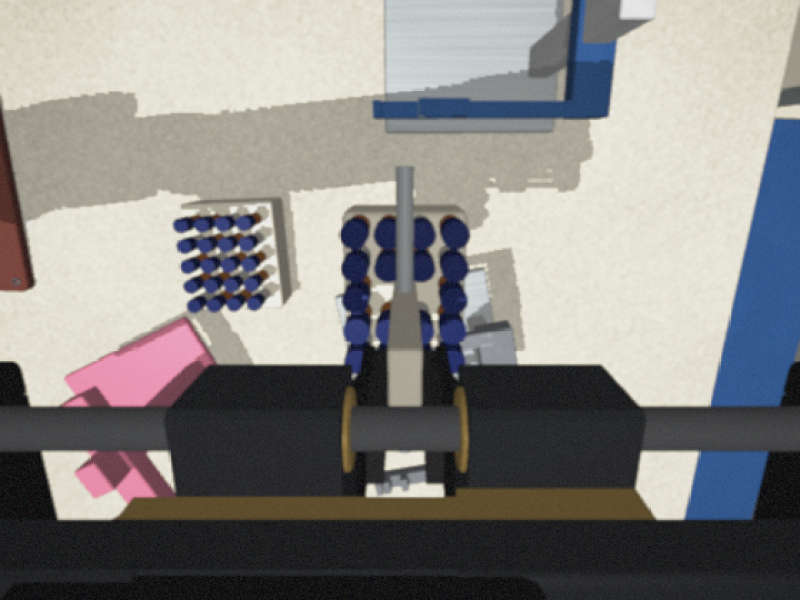

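Call:
jog_arm(rows="-0.003 -0.006 -0.007 -10 20 6 0;0 0 0 -10 30 0 0;0 0 0 0 30 0 0;0 0 0 0 10 0 0;0 0 0 0 0 0 0;0 0 0 0 0 0 0;0 0 0 0 0 0 0")

```text
clock: 10.15
position: [0.549, 0.0684, 0.3917]
ee_rot: [0.505, 0.497, 0.502, -0.497]
wrist_force: [-0.4, -0.1, -3.6]
finger_gap: 0.0115
```

Run:
```python
from h import *
import pickle
o=monitor.get_obs(); im=capture('wrist'); cv2.imwrite('pics/w4.png',im); pickle.dump(o,open('w4.pkl','wb'))
plan([.55,.07,.39],.02,0)
cv2.imwrite('pics/w4b.png',cv2.resize(im[0:250,230:560],(792,600),interpolation=3))
```

```text
rv [0.0027 0.0034 0.0083] shift [ 0.9  2.  -1.6] F [-0.49  0.25 -4.78] t 10.2 gap 0.0115
```

View pics/w4b.png

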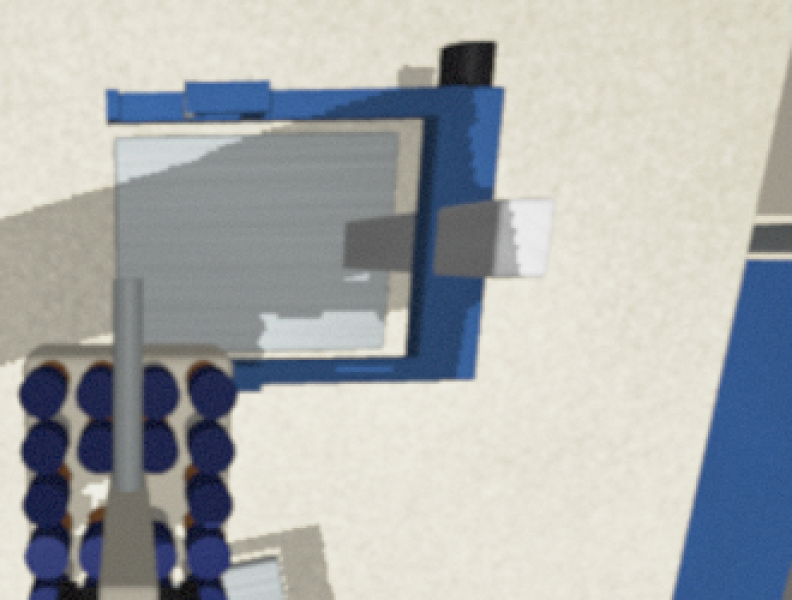

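```bash
cat > fit.py <<'E'
from h import *
import pickle
from scipy.optimize import least_squares
W3=campose('wrist',pickle.load(open('w3.pkl','rb')));W4=campose('wrist',pickle.load(open('w4.pkl','rb')));T=campose('top');S=campose('scene')
c4=lambda x,y:(230+x/2.4,y/2.4); c3=lambda x,y:(.7*x,.7*y)
# (cam,px,lx,ly,dz) ; None = free along that local axis
O=[(W4,c4(290,90.5),None,.066,0),(W4,c4(420,88.5),None,.066,0),(W4,c4(300,384.5),None,-.066,0),(W4,c4(470,380),None,-.066,0),
(W4,c4(140,122),None,.054,-.01),(W4,c4(400,119),None,.054,-.01),(W4,c4(108,92),-.056,.066,.008),
(W3,c3(450,101),None,-.054,0),(W3,c3(565,101),None,-.054,0),(W3,c3(374,102),-.056,-.054,.008)]
tt=lambda x,y:(130+x*.4,70+y*.4); ss=lambda x,y:(80+x*.5,100+y*.5)
O+=[(T,tt(191,285),-.056,.06,.008),(T,tt(299,282),-.056,-.06,.008),(S,ss(551,227),-.056,.06,.008),(S,ss(463,231),-.056,-.06,.008)]
def res(p,full=0):
    out=[]
    for P,px,lx,ly,dz in O:
        w=onplane(P,*px,p[3]+dz)[:2]-p[:2]; c,s=np.cos(p[2]),np.sin(p[2]); l=np.array([c*w[0]+s*w[1],-s*w[0]+c*w[1]])
        out+=[ (l[0]-lx)*1e3 if lx is not None else 0, (l[1]-ly)*1e3]
    return np.array(out)
r=least_squares(res,[.594,.152,.02,.19],loss='soft_l1',x_scale=[.01,.01,.01,.01]);print(r.x.round(4));print(r.fun.reshape(-1,2).round(1).tolist())
p=r.x
print('post',[onplane(W4,*c4(524,238),.247),onplane(T,*tt(233,120),.247)], p[:2]+.108*np.array([np.cos(p[2]),np.sin(p[2])]))
for q in [(185,118),(270,118),(185,90),(270,90)]:
    w=onplane(W4,*c4(*q),p[3]+.018)[:2]-p[:2];print('roof lx',w)
E
python3 fit.py
```

```text
[0.5957 0.1514 0.0292 0.177 ]
[[0.0, 0.2], [0.0, 0.1], [0.0, -1.1], [0.0, -0.3], [0.0, 1.6], [0.0, 1.0], [1.6, -0.6], [0.0, 0.2], [0.0, 0.1], [1.2, -1.2], [-1.4, -1.9], [-2.1, -1.2], [0.4, 2.2], [-0.3, 1.7]]
post [array([0.70415679, 0.15481773, 0.247     ]), array([0.70196659, 0.15299869, 0.247     ])] [0.70366748 0.1545971 ]
roof lx [-0.02256633  0.05227488]
roof lx [0.01444355 0.05280045]
roof lx [-0.02293882  0.06334922]
roof lx [0.01374257 0.06387481]
```

```bash
python3 -c "
from h import *
plan([.5597,.1504,.39],.029,0)"
```

```text
rv [0.0026 0.0034 0.0173] shift [10.6 82.4 -1.6] F [-0.49  0.25 -4.78] t 10.2 gap 0.0115
```

Call:
jog_arm(rows="0.003 0.003 0.017 5 15 0 0;0 0 0 5 25 0 0;0 0 0 0 25 0 0;0 0 0 0 15 0 0;0 0 0 0 0 -15 0;0 0 0 0 0 -15 0;0 0 0 0 0 0 0;0 0 0 0 0 0 0")

```text
clock: 11.0
position: [0.5622, 0.1517, 0.3598]
ee_rot: [0.505, 0.494, 0.508, -0.493]
wrist_force: [-0.2, -0.3, -4.1]
finger_gap: 0.0114
```

```bash
python3 -c "
from h import *
plan([.5597,.1504,.23],.029,0)"
```

```text
rv [-0.0034 -0.0018  0.0019] shift [  -2.5   -1.3 -129.8] F [-0.23 -0.35 -4.08] t 11.0 gap 0.0114
```

Call:
jog_arm(rows="-0.003 -0.002 0.002 -2.5 -1.3 -8 0;0 0 0 0 0 -15 0;0 0 0 0 0 -15 0;0 0 0 0 0 -15 0;0 0 0 0 0 -10 0;0 0 0 0 0 0 0;0 0 0 0 0 0 0")

```text
clock: 11.7
position: [0.5607, 0.1495, 0.2968]
ee_rot: [0.508, 0.494, 0.506, -0.492]
wrist_force: [0.7, -0.3, -3.8]
finger_gap: 0.0116
```

```bash
python3 -c "
from h import *
plan([.5597,.1504,.235],.029,0)"
```

```text
rv [-0.0007  0.0051  0.0013] shift [ -1.    0.9 -61.8] F [ 0.74 -0.28 -3.79] t 11.7 gap 0.0116
```

Call:
jog_arm(rows="-0.001 0.005 0.001 -1 1 -8 0;0 0 0 0 0 -14 0;0 0 0 0 0 -14 0;0 0 0 0 0 -14 0;0 0 0 0 0 -7 0;0 0 0 0 0 0 0;0 0 0 0 0 0 0")

```text
clock: 12.4
position: [0.5595, 0.1507, 0.2352]
ee_rot: [0.507, 0.493, 0.507, -0.493]
wrist_force: [0.5, 1.0, -4.7]
finger_gap: 0.0114
```

Run:
```python
from h import *
plan([.5597,.1504,.235],.029,0)
o=monitor.get_obs(); im=capture('wrist'); cv2.imwrite('pics/w5.png',im)
P=campose('wrist',o); print(P[4]); cap=capture('scene'); cv2.imwrite('pics/s5.png',cap)
a=cv2.resize(im[0:260,120:500],(800,547),interpolation=3)
cv2.imwrite('pics/w5b.png',a)
```

```text
rv [0.0001 0.0001 0.0002] shift [ 0.2 -0.3 -0.2] F [ 0.51  1.04 -4.67] t 12.4 gap 0.0114
[0.55696881 0.22896968 0.42593653]
```

View pics/w5b.png

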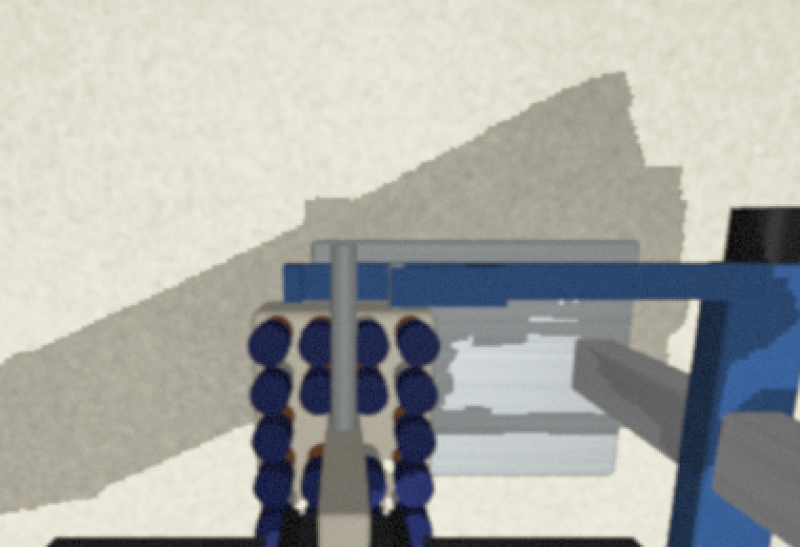

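Call:
jog_arm(rows="0 0 0 0 0 -5 0;0 0 0 0 0 -5 0;0 0 0 0 0 -4 0;0 0 0 0 0 -1 0;0 0 0 0 0 0 0;0 0 0 0 0 0 0")

```text
clock: 13.1
position: [0.5603, 0.1511, 0.2205]
ee_rot: [0.508, 0.494, 0.507, -0.492]
wrist_force: [-0.1, -0.6, -5.0]
finger_gap: 0.0113
```

Call:
jog_arm(rows="0 0 0 0 0 -1 0;0 0 0 0 0 -1 0;0 0 0 0 0 0 0")

```text
clock: 13.4
position: [0.5605, 0.1511, 0.2186]
ee_rot: [0.508, 0.494, 0.506, -0.492]
wrist_force: [-0.1, 0.4, -4.1]
finger_gap: 0.0114
```

```bash
python3 -c "
from h import *
plan([.5597,.1504,.215],.029,0)"
```

```text
rv [-0.0006  0.0032  0.0003] shift [-0.8 -0.7 -3.6] F [-0.12  0.39 -4.09] t 13.4 gap 0.0114
```

Call:
jog_arm(rows="-0.0006 0.0032 0 -0.8 -0.7 -1 0;0 0 0 0 0 -1 0;0 0 0 0 0 0 0")

```text
clock: 13.7
position: [0.5605, 0.1509, 0.2183]
ee_rot: [0.508, 0.493, 0.507, -0.492]
wrist_force: [-0.6, -0.5, -5.0]
finger_gap: 0.0115
```

Call:
jog_arm(rows="0 0 0 0 0 -1 0;0 0 0 0 0 0 0")

```text
clock: 13.9
position: [0.5609, 0.1509, 0.2182]
ee_rot: [0.508, 0.494, 0.506, -0.492]
wrist_force: [-1.3, -0.3, -1.4]
finger_gap: 0.0111
```

Call:
jog_arm(rows="0 0 0 0 0 -1 0;0 0 0 0 0 0 0")

```text
clock: 14.1
position: [0.5611, 0.1509, 0.2182]
ee_rot: [0.508, 0.494, 0.506, -0.492]
wrist_force: [-2.0, -0.5, -0.5]
finger_gap: 0.0116
```

Run:
```python
from h import *
plan([.5597,.1504,.2182],.029,0)
o=monitor.get_obs(); print(o['moment']); im=capture('wrist'); cv2.imwrite('pics/w6.png',im)
s=capture('scene'); 
a=cv2.resize(im[60:220,200:420],(792,576),interpolation=2)
b=cv2.resize(s[190:290,280:400],None,fx=4.5,fy=4.5,interpolation=2)
cv2.imwrite('pics/w6b.png',a); cv2.imwrite('pics/s6b.png',b)
```

```text
rv [-0.0004  0.0049  0.0006] shift [-1.4 -0.5  0. ] F [-2.02 -0.48 -0.46] t 14.1 gap 0.0116
[-0.13248802  0.45958047  0.01139779]
```

View pics/s6b.png

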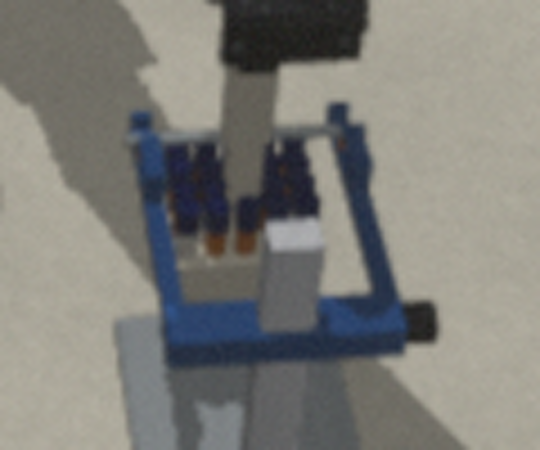

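Call:
jog_arm(rows="0 0.004 0 2 0 0 0;0 0 0 3 0.1 0 0;0 0 0 3 0.1 0 0;0 0 0 0 0 0 0")

```text
clock: 14.6
position: [0.5672, 0.1516, 0.2181]
ee_rot: [0.506, 0.491, 0.509, -0.494]
wrist_force: [-3.1, -1.5, 4.0]
finger_gap: 0.0112
```

```bash
python3 -c "
from h import *
plan([.5957,.1514,.2182],.029,0)"
```

```text
rv [ 0.0002 -0.0049 -0.0005] shift [28.5 -0.2  0.1] F [-3.14 -1.53  3.96] t 14.6 gap 0.0112
```

Call:
jog_arm(rows="0 -0.003 0 2 0 0.5 0;0 0 0 2.5 0 0.2 0;0 0 0 2.5 0 0 0;0 0 0 0 0 0 0")

```text
clock: 15.0
position: [0.5729, 0.1519, 0.218]
ee_rot: [0.506, 0.49, 0.509, -0.494]
wrist_force: [-6.6, -1.4, 4.4]
finger_gap: 0.0115
```

```bash
python3 -c "
from h import *
plan([.5957,.1514,.2182],.029,0)"
```

```text
rv [ 0.0006 -0.0071 -0.0012] shift [22.8 -0.5  0.2] F [-6.6  -1.41  4.4 ] t 15.0 gap 0.0115
```

Call:
jog_arm(rows="0 -0.004 0 2 0 1 0;0 -0.002 0 3 0 0.5 0;0 0 0 3 0 0 0")

```text
clock: 15.3
position: [0.5783, 0.1521, 0.218]
ee_rot: [0.506, 0.49, 0.51, -0.495]
wrist_force: [-9.3, -2.3, 6.9]
finger_gap: 0.0113
```

```bash
python3 -c "
from h import *
plan([.5957,.1514,.2182],.029,0)"
```

```text
rv [ 0.0015 -0.0085 -0.0023] shift [17.4 -0.7  0.2] F [-9.27 -2.32  6.89] t 15.3 gap 0.0113
```

Call:
jog_arm(rows="0 -0.008 0 1 -0.4 1.5 0;0 -0.004 0 3 0 1 0;0 -0.004 0 3 0 1 0")

```text
clock: 15.6
position: [0.5836, 0.1517, 0.2186]
ee_rot: [0.509, 0.492, 0.507, -0.492]
wrist_force: [-4.3, 0.3, -5.7]
finger_gap: 0.0116
```

```bash
python3 -c "
from h import *
plan([.5957,.1514,.2182],.029,0)"
```

```text
rv [ 0.002   0.0008 -0.0032] shift [12.1 -0.3 -0.4] F [-4.26  0.35 -5.65] t 15.6 gap 0.0116
```

Call:
jog_arm(rows="0.001 0 -0.001 2 0 -0.3 0;0 -0.002 0 2.5 0 0 0;0 -0.002 0 2.5 0 0.3 0")

```text
clock: 15.9
position: [0.5915, 0.1517, 0.2185]
ee_rot: [0.509, 0.493, 0.506, -0.491]
wrist_force: [0.9, -0.3, -4.7]
finger_gap: 0.0115
```

```bash
python3 -c "
from h import *
plan([.5957,.1514,.2182],.029,0)"
```

```text
rv [ 0.0007  0.0047 -0.0019] shift [ 4.2 -0.3 -0.3] F [ 0.87 -0.31 -4.67] t 15.9 gap 0.0115
```

Call:
jog_arm(rows="0 0.004 -0.002 1 0 -0.4 0;0 0 0 1.2 0 0 0;0 0 0 0 0 0 0")

```text
clock: 16.2
position: [0.5962, 0.1511, 0.2183]
ee_rot: [0.508, 0.494, 0.506, -0.492]
wrist_force: [-1.0, -0.1, -3.3]
finger_gap: 0.0116
```

Call:
jog_arm(rows="0 0 0 1.2 0 0 0;0 0 0 0 0 0 0")

```text
clock: 16.4
position: [0.5966, 0.1511, 0.2183]
ee_rot: [0.507, 0.493, 0.506, -0.493]
wrist_force: [-3.6, 1.0, -2.2]
finger_gap: 0.0111
```

```bash
python3 -c "
from h import *
plan([.5957,.1514,.2182],.029,0)"
```

```text
rv [0.0004 0.0017 0.0016] shift [-0.9  0.3 -0.1] F [-3.65  0.98 -2.25] t 16.4 gap 0.0111
```

Call:
jog_arm(rows="0 0.001 0.001 1.2 0 0 0;0 0 0 0 0 0 0")

```text
clock: 16.6
position: [0.5969, 0.1512, 0.2182]
ee_rot: [0.507, 0.492, 0.507, -0.493]
wrist_force: [-3.8, -0.4, -1.2]
finger_gap: 0.0115
```

Call:
jog_arm(rows="0 0 0 1.2 0 0 0;0 0 0 0 0 0 0")

```text
clock: 16.8
position: [0.5972, 0.1512, 0.2182]
ee_rot: [0.507, 0.492, 0.508, -0.494]
wrist_force: [-5.8, -0.8, -1.5]
finger_gap: 0.0114
```

Run:
```python
from h import *
plan([.5957,.1514,.2182],.029,0)
im=capture('wrist'); s=capture('scene'); cv2.imwrite('pics/w7.png',im); cv2.imwrite('pics/s7.png',s)
a=cv2.resize(im[70:220,240:400],None,fx=2.5,fy=2.5,interpolation=2)
b=cv2.resize(s[190:280,290:390],None,fx=4,fy=4,interpolation=2)
h=max(a.shape[0],b.shape[0]); c=np.zeros((h,a.shape[1]+b.shape[1],3),np.uint8); c[:a.shape[0],:a.shape[1]]=a; c[:b.shape[0],a.shape[1]:]=b
cv2.imwrite('pics/c7.png',c)
```

```text
rv [ 0.0014 -0.0029 -0.0003] shift [-1.5  0.2 -0. ] F [-5.76 -0.78 -1.53] t 16.8 gap 0.0114
```

View pics/c7.png

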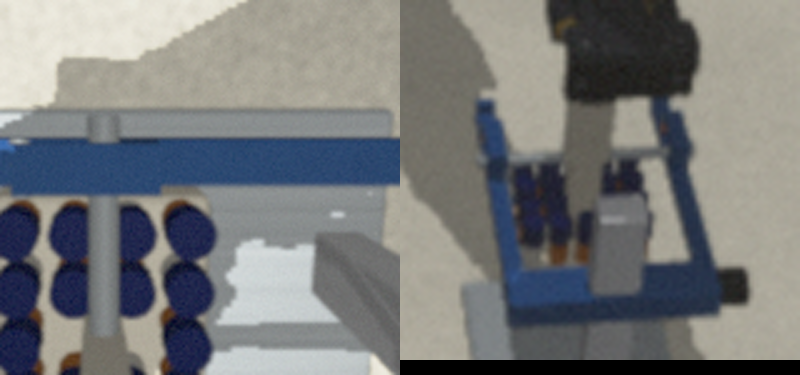

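Call:
jog_arm(rows="0 -0.002 0 0 0 -0.3 0;0 0 0 0 0 -0.3 0;0 0 0 0 0 0 0", squeeze=20)

```text
clock: 17.2
position: [0.5979, 0.1512, 0.2182]
ee_rot: [0.508, 0.493, 0.507, -0.493]
wrist_force: [-4.7, -0.6, -2.7]
finger_gap: 0.0115
```

Call:
jog_arm(rows="0 0 0 0 0 0 16;0 0 0 0 0 0 20;0 0 0 0 0 0 40;0 0 0 0 0 0 50;0 0 0 0 0 0 50;0 0 0 0 0 0 50;0 0 0 0 0 0 50")

```text
clock: 17.9
position: [0.6014, 0.1515, 0.2205]
ee_rot: [0.509, 0.495, 0.505, -0.491]
wrist_force: [0.5, -0.3, 0.4]
finger_gap: 0.0477
```

Run:
```python
from h import *
plan([.5957,.1514,.2182],.029,0)
im=capture('wrist'); cv2.imwrite('pics/w8.png',im); o=cv2.imread('pics/w7.png')
print(np.abs(im[70:200,240:420].astype(int)-o[70:200,240:420]).mean())
```

```text
rv [-0.0005  0.0093  0.0009] shift [-5.7 -0.1 -2.3] F [ 0.51 -0.27  0.35] t 17.9 gap 0.0477
17.543760683760684
```

Call:
jog_arm(rows="0 0.009 0 -4.5 0 2 60;0 0 0 0 0 10 60;0 0 0 0 0 20 60;0 0 0 0 0 25 60;0 0 0 0 0 30 60;0 0 0 0 0 30 60;0 0 0 0 0 30 60;0 0 0 0 0 0 60")

```text
clock: 18.75
position: [0.5944, 0.1512, 0.3774]
ee_rot: [0.507, 0.493, 0.507, -0.493]
wrist_force: [-0.3, 0.8, 0.1]
finger_gap: 0.0594
```

Call:
jog_arm(rows="0 0 0 -20 -35 20 60;0 0 0 -20 -40 20 60;0 0 0 -20 -40 0 60;0 0 0 -20 -40 0 60;0 0 0 0 -30 0 60;0 0 0 0 0 0 60;0 0 0 0 0 0 60")

```text
clock: 19.45
position: [0.509, -0.0381, 0.4206]
ee_rot: [0.508, 0.493, 0.508, -0.491]
wrist_force: [0.6, 1.1, 0.4]
finger_gap: 0.0601
```

Run:
```python
from h import *
o=monitor.get_obs(); P=campose('wrist',o); print(o['clock'],o['position'],o['wrist_force'])
im=capture('wrist'); s=capture('scene'); cv2.imwrite('pics/w9.png',im); cv2.imwrite('pics/s9.png',s)
c,sn=np.cos(.029),np.sin(.029)
for n,ly in(('L',.072),('R',-.072)): print(n,proj(P,[.5957-sn*ly,.1514+c*ly,.186]))
for t in ['keeper_left','keeper_right','hanger_bar','carrier']:
  for r in spotter.find_in('scene',t)[:2]:
    T=campose('scene'); w=T[3]@np.array(r['point'])+T[4]; print(t,round(r['score'],2),w.round(3),proj(T,w).round())
a=cv2.resize(im[0:150,180:420],None,fx=1.9,fy=1.9,interpolation=2)
b=cv2.resize(s[185:285,290:385],None,fx=3.5,fy=3.5,interpolation=2)
h=max(a.shape[0],b.shape[0]); c=np.zeros((h,a.shape[1]+b.shape[1],3),np.uint8); c[:a.shape[0],:a.shape[1]]=a; c[:b.shape[0],a.shape[1]:]=b
cv2.imwrite('pics/c9.png',c); print(c.shape)
```

```text
19.45 [ 0.50896894 -0.03806808  0.42060538] [0.59059575 1.09712485 0.44513274]
L [370.88215086 -71.80913403]
R [361.59847368  74.4006305 ]
hanger_bar 0.82 [0.604 0.141 0.154] [332. 239.]
hanger_bar 0.65 [0.694 0.147 0.056] [335. 290.]
carrier 0.67 [0.603 0.145 0.153] [333. 239.]
(350, 788, 3)
```

View pics/c9.png

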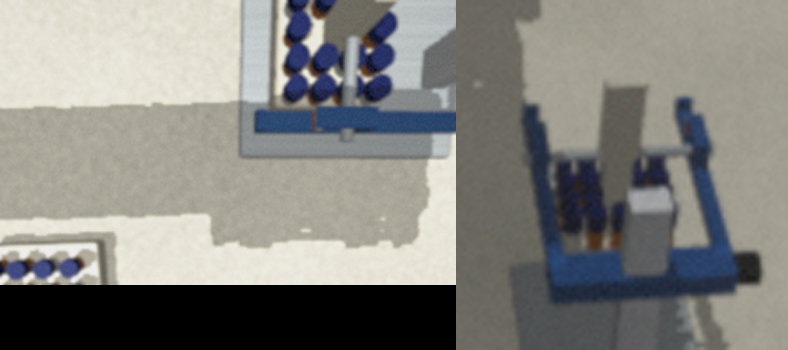

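Call:
jog_arm(rows="0 0 0 -25 35 0 60;0 0 0 -25 35 -10 60;0 0 0 -15 35 -25 60;0 0 0 0 15 -25 60;0 0 0 0 0 -10 60;0 0 0 0 0 0 60;0 0 0 0 0 0 60")

```text
clock: 20.45
position: [0.4422, 0.0894, 0.3477]
ee_rot: [0.509, 0.491, 0.511, -0.489]
wrist_force: [1.2, 0.1, 0.5]
finger_gap: 0.0597
```

Run:
```python
from h import *
o=monitor.get_obs(); P=campose('wrist',o); print(o['clock'],o['position'],o['wrist_force'])
im=capture('wrist'); cv2.imwrite('pics/w10.png',im)
c,sn=np.cos(.029),np.sin(.029)
for n,lx,ly,z in(('barL',0,.072,.186),('barR',0,-.072,.186),('kL',-.02,.06,.19),('kR',-.02,-.06,.19)):
    q=proj(P,[.5957+c*lx-sn*ly,.1514+sn*lx+c*ly,z]); print(n,q)
    x,y=int(q[0]),int(q[1]); p=im[max(0,y-12):y+12,max(0,x-12):x+12].astype(int)
    if n[0]=='k': print('orange px',((p[...,2]>p[...,0]+40)&(p[...,2]>p[...,1]+25)).sum())
cv2.imwrite('pics/w10b.png',cv2.resize(im[0:240,280:560],(700,600),interpolation=2))
```

```text
20.45 [0.44219534 0.08940332 0.34768336] [1.16453887 0.05820701 0.5395706 ]
barL [446.95060386  53.09615006]
barR [427.28498761 198.79620154]
kL [426.12631679  65.83047268]
orange px 42
kR [411.35039899 188.52794738]
orange px 32
```

View pics/w10b.png

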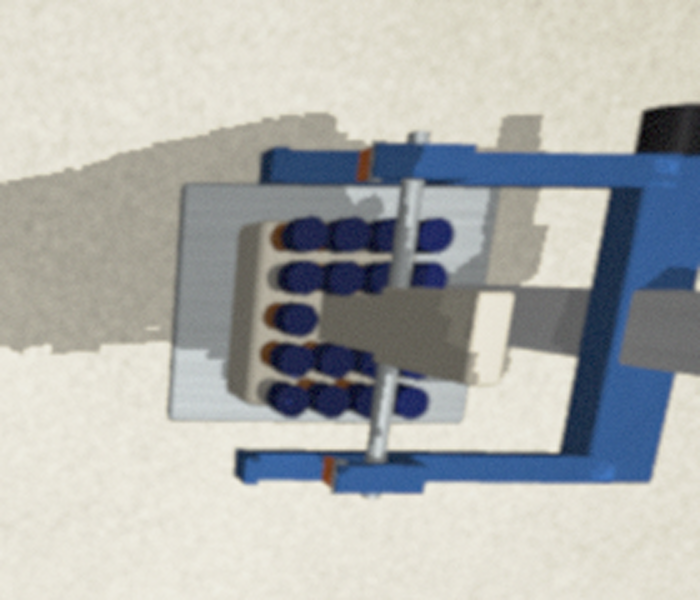

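```bash
python3 -c "
from h import *
print(manip.close_job())"
```

```text
the job is handed in; nothing more can be done
None
```

The carrier now hangs on the blue fork, fully home, with both orange keepers shut behind it. The gripper is open and clear, and I handed the job in at about 20.5 s.

- **Transfer:** I gripped the tab and lifted the bar over the grey lips. I drew it out, carried it across level, and lowered it between the blue lips and roofs until it touched. It rested with the weight on the prongs (prong tops about 182 mm) while still held.
- **Slide:** I pushed it back past the keepers. The push force peaked at about 9 N, fell to about 0 once the bar was past them, then rose to 4–6 N at the stop as the bar stalled. The tool stayed within about 0.01 rad of level.
- **Final checks:**
    - In the last wrist picture, both orange flaps hang at the roof fronts: left at about (426, 66), right at about (411, 188).
    - The bar ends lie within 2 px of where they should be when home.
    - The last whole-carrier check from the scene camera shows it hanging level.
- **Disagreements:**
    - My camera estimate put the prong tops at 177 mm; contact showed 182 mm, so I went by contact.
    - While sliding, the downward press briefly reached about 11 N, and I eased it off.
    - On release, the tool crept about 5 mm forward; the carrier stayed at the stops.
    - The network found no keepers in the scene picture, so I checked them by eye and by orange pixels in the wrist picture.

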